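# Unlatch a bottle carrier with the mallet and hold it up level

## Robot

A 6-joint arm with a two-finger parallel gripper is mounted at the origin on a cart in front of the work surface, level with it; the furniture and walls round the work are solid. World frame = base frame: x ahead of the robot, y to its left, z up, the work surface at z = 0. Lengths are in m, angles in rad, forces in N, time in s.
With the tool pointing down it reaches from about 0.425 to 0.95 m from the base axis. Payload 3.5 kg.
Tool frame: the origin (TCP) lies at the very end of the fingers, on their centre line; the grasp point (between the pads) lies 19 mm behind it; z points along the fingers, y is the line along which they close (so a half turn about z gives the same grasp; the last joint's range is limited). The gripper opens to 85 mm and grips with 20 to 120 N. Pads are 22 mm wide; open, the fingers measure 114 mm over their backs; the gripper's body (76 mm by 85 mm) begins 54 mm behind the grasp point. The pads swing forward as they close: fully open they stand 13 mm farther back than shut.
Start: joints at [-1.448, 0.286, 1.577, -0, 1.279, -0.15], TCP at [0.182, -0.65, 0.231] pointing down, gripper open.
Joint ranges: [-2.77, 2.77], [-0.9, 2.22], [0.21, 2.48], [-1.53, 4.67], [0.24, 2.81], [-2.84, 2.84]. Speed limits (rad/s): [2.79, 2.79, 3.14, 3.14, 3.14, 3.14].

## Interface

Orientations are given as a unit quaternion [x, y, z, w].
In Python, from plant import ctrl, eyes gives the robot as it stands (ctrl), with the cameras (eyes).
- The arm moves only by the tool creep_tool, called as name([rows], argument=value, ...), one row to a line, values as JSON. Schema: {"type":"object","properties":{"offsets":{"type":"array","items":{"type":"array","items":{"type":"array","items":{"type":"number"},"minItems":7,"maxItems":7},"minItems":1,"maxItems":10},"minItems":1,"maxItems":1},"grip_force":{"type":"number"},"only":{"type":"string"},"quiet":{"type":"boolean"},"lines":{"type":"string"}},"required":["offsets"],"additionalProperties":false}. offsets is a list that holds a single list of rows (three levels of brackets), with 1 to 10 rows, each of 7 numbers: dx, dy, dz in a scale on which 1.0 is 0.6 m, then a rotation vector rx, ry, rz in fractions of the full range, 1 being 90 degrees, then the opening from 0.0 (shut) to 1.0 (fully open); each row is the pose to reach, as a shift and turn from the pose commanded when the call began, along the tool's axes at that moment; what a row does not reach only later rows make up. A row lasts 1/8 s, in which the tool goes at most 0.0625 m and 0.188 rad, less where a joint would pass 70% of its speed; a pose out of reach is approached as far as the arm can. The fingers move at their own pace and stop on an object; grip_force is the grip in N (left out, the last holds). Time passes only in rows, so rows that do not move let the fingers close. The tool returns the time, the measured TCP pose, the force, the opening and the grip force at its end. only (a regular expression) keeps the lines of the reply that match it, lines (a string "A,B") keeps lines A to B, and quiet returns only ok. No shift or turn number may pass 1 either way. Input that does not fit is refused with a message, and nothing moves.
- ctrl.get_state(): the state, without advancing time (a new reading comes with each control period).
- eyes.read_camera(name): name is "scene" or "top" or "wrist"; returns a dict with "pixels" (480x640x3 uint8, red, green, blue), "camera_matrix" (3x3 intrinsics, pixels), "xyz" and "orientation" of the camera in the world. Camera axes: x right, y down, z forward; pixel columns grow to the right and rows downward; lengths in m; the calibration is good to about 2 mm. A picture is of the moment at which its call begins. There is no depth.
- ctrl.sign_off(): hands the job in; it is judged then, once.
The state is a dict: "time": time; "qpos": joint angles; "dq": joint speeds; "joint_efforts": joint torques, N m; "eef_pos": TCP position; "tcp_rot": TCP orientation; "contact_force": force on the tool from outside, world axes, zero at the start; "wrist_torque": the same for the moment, N m; "opening": opening from 0.0 (shut) to 1.0 (fully open); "finger_force": force on a finger pad.
Only numpy, scipy, OpenCV 4.12 (cv2) and the standard library are available. Lean on these libraries where they do the work, as an engineer would, in place of code of your own. Each camera call takes 0.05 s, during which the arm holds its last target. There are 200 camera calls.

## Task

The bottle carrier is bolted down in its transport dock: pick up the mallet, knock the dock's stiff release pin fully home with it (never push the pin with the gripper), and set the mallet down on the worktop again, clear of the dock. Then take the carrier by its bar handle, lift it well over ten centimetres above the dock without tipping its bottles, and finish still holding it there in the air, steady and level. Leave the beaker and the tip box alone.

Things in the scene. Friction and masses are not known exactly. Their poses are not given: they have to be found in the camera images.
- dock: Fixed aluminium dock; base plate 130 (x) x 216 (y) x 10 mm, y -96 to +120. Origin on the worktop under the middle of the carrier seat, z up. At +y the pin block, 70 x 40 mm, centre y +98, top 60 mm (collar 62); at -y a rear block, top 34 mm. A bolt from each block locks the carrier's foot; both draw back as the pin goes down. Rails 17 mm high at x +-60 mm.
- release_pin (a joint): Upright steel release pin on the pin block; value is its travel downwards in m: 0 fully up (bolts locked), 0.014 fully home (bolts drawn back). Sprung and stiff: it takes about 9 to 11 N to drive, and stays where it is left.
- pin_top (a point): Centre of the flat 20 mm wide top of the release pin; 84 mm above the worktop when up, 70 mm when fully home; it moves with the pin.
- carrier: Loose bottle carrier (about 0.6 kg loaded) seated in the dock: foot plate 110 (x) x 140 (y) x 6 mm, white block with four wells (36 mm wide, 20 mm deep, at x +-28, y +-31 mm), level grey bar handle along y on two end posts. Origin at the middle of its underside, 10 mm above the worktop when seated; z up.
- carrier_grip (a point): Middle of the carrier's bar handle, 119 mm above the carrier's origin. The bar runs along the carrier's y, is 16 mm wide (x) and 22 mm tall (z), with 98 mm free between the posts. The bottles reach at most 82 mm above the carrier's origin.
- bottle_1: Loose amber bottle with black cap, 33 mm wide, 76 mm tall, standing in a well of the carrier. Origin at the centre of its underside, z up.
- bottle_2: A second amber bottle, like bottle_1, standing in another well.
- bottle_3: White vial with a white cap, 34 mm wide, 66 mm tall, standing in another well. Origin at the centre of its underside, z up.
- mallet: Small mallet (0.22 kg): round black rubber head 46 mm across, 64 mm tall, standing by itself on one flat face; wooden handle sticking out level along the mallet's -x from mid-head to x -153 mm. Origin at the centre of the head's lower face, z up. Starts left of the hotplate or to the right of the dock.
- mallet_grip (a point): Point on the mallet's handle 45 mm from the head's axis, 32 mm above the lower face; the handle runs along the mallet's x, is 14 mm wide (y) and 22 mm tall (z).
- mallet_head (a point): Middle of the mallet's head, 32 mm above its lower face.
- beaker: Glass beaker, 76 mm wide and 73 mm tall, a bystander to be left alone. Origin at the centre of its underside.
- tip_box: Pipette tip box with a blue lid, 64 x 102 x 55 mm, a bystander to be left alone. Origin at the centre of its underside.

How it is judged:
On the way, in this order (a step that is already met when the one before it is completed fails the run):
1. the mallet is lifted in the gripper (height (world z) of mallet_head above 0.06 m and contact force between the fingers and mallet above 1 N), for 0.1 s.
2. the mallet has driven the release pin home (value of joint release_pin above 0.0115 m and contact force between mallet and dock above 2 N), for 0.05 s.
3. the mallet is set down on the worktop and let go (height (world z) of mallet_head below 0.04 m and contact force between each of the arm, the fingers and mallet below 0.1 N and linear speed of mallet below 0.03 m/s), for 0.2 s.
At the end, for the whole second after the job is handed in: Carrier held in the air by its bar by the gripper alone, underside over 110 mm above the worktop, level within 0.1 rad, still (under 0.03 m/s, 0.15 rad/s), all three bottles in their wells; release pin over 10 mm down; mallet at rest on the worktop, let go, off the dock (all of step 3 and height (world z) of carrier above 0.11 m and angle between carrier's own z axis and vertical below 0.1 rad and linear speed of carrier below 0.03 m/s and angular speed of carrier below 0.15 rad/s and contact force between the fingers and carrier above 1 N and contact force between each of carrier, mallet and dock below 0.1 N and contact force between carrier and mallet below 0.1 N and contact force between carrier and beaker below 0.1 N and contact force between carrier and tip_box below 0.1 N and value of joint release_pin above 0.01 m and height (world z) of mallet_head above 0 m and z of bottle_1 in the frame of carrier between 0 and 0.015 m and z of bottle_2 in the frame of carrier between 0 and 0.015 m and z of bottle_3 in the frame of carrier between 0 and 0.015 m and horizontal distance between each of bottle_1, bottle_2, bottle_3 and carrier below 0.055 m and distance between the grasp point and carrier_grip below 0.07 m); the arm keeps its last pose, push and grip.
It fails at once if the gripper or arm pushed on the dock or its pin (over 8 N) (contact force between any of the fingers, the arm and dock above 8 N).
It fails at once if the carrier was tipped (over 0.35 rad) (angle between carrier's own z axis and vertical above 0.35 rad).
It fails at once if the beaker or the tip box was disturbed (moved over 3 cm) (distance of any of beaker, tip_box from where it was at the start of the episode above 0.03 m).
It also fails if it takes over 72 s, if anything falls off the work surface, if the arm or the gripper's body presses on something with over 40 N, if the wrist force passes 120 N, or if a joint passes its speed limit or range.

## Working session

There is one attempt and no reset: what is moved stays moved. The work goes in short steps, Python scripts to look and compute and a tool call to move; the robot and the scene stay as the last step left them, time stands still between calls to the robot, and variables do not carry over. Pictures are saved under pics/ and viewed, at most 10 in all, crops included, and the job is handed in when it is done.

```bash
ls; mkdir -p pics
```

Create h.py:
```python
import numpy as np, cv2
from scipy.spatial.transform import Rotation as R
from plant import ctrl, eyes
def cam(n,save=None):
    c=eyes.read_camera(n)
    if save: cv2.imwrite('pics/'+save,cv2.cvtColor(np.asarray(c['pixels']),cv2.COLOR_RGB2BGR)); 
    return c
def Rc(c):
    o=np.array(c['orientation'],float)
    return R.from_quat(o).as_matrix() if o.size==4 else o.reshape(3,3)
def ray(c,u,v,z):
    d=Rc(c)@np.linalg.inv(np.array(c['camera_matrix']))@[u,v,1]
    p=np.array(c['xyz']); return p+d*(z-p[2])/d[2]
def proj(c,P):
    q=np.array(c['camera_matrix'])@Rc(c).T@(np.array(P)-c['xyz']); return q[:2]/q[2]
def st():
    s=ctrl.get_state(); print({k:np.round(s[k],4).tolist() for k in ('time','qpos','eef_pos','tcp_rot','contact_force','opening','finger_force')}); return s
```

Run:
```python
from h import *
st()
for n in('top','scene'):
    c=cam(n,n+'0.png'); print(n,c['xyz'],c['orientation'],c['camera_matrix'])
```

```text
pics
plant.py
{'time': 0.0, 'qpos': [-1.448, 0.2872, 1.5782, -0.0, 1.2786, -0.15], 'eef_pos': [0.1818, -0.6494, 0.2299], 'tcp_rot': [0.9907, 0.136, 0.0, -0.0012], 'contact_force': [0.0994, -0.9905, 0.2364], 'opening': 0.9972, 'finger_force': 0.0}
top [ 0.4296875  -0.02672944  1.51619231] [ 0.70606224 -0.70602438  0.03390234 -0.04308501] [[494.72661121   0.         313.51933488]
 [  0.         494.72661121 239.48850712]
 [  0.           0.           1.        ]]
scene [-0.08615394  0.44745053  0.75532128] [-0.4169044   0.79625893 -0.39031451  0.19954201] [[441.91977905   0.         321.10661549]
 [  0.         441.91977905 243.79294745]
 [  0.           0.           1.        ]]
```

View pics/top0.png

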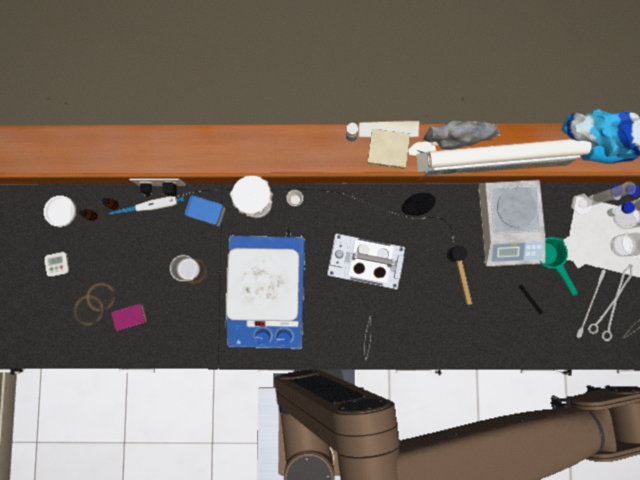

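View pics/scene0.png

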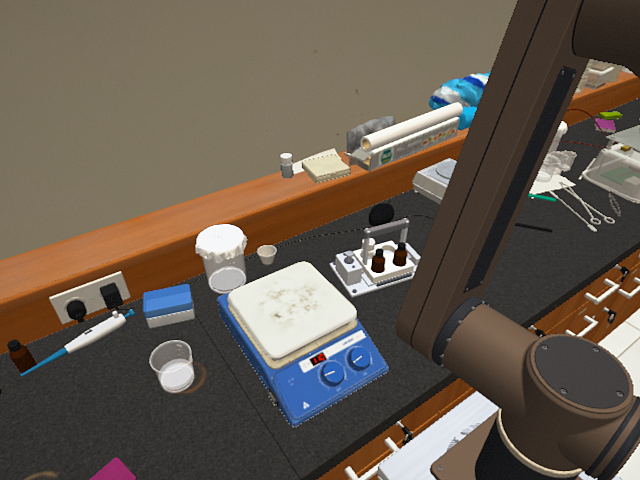

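The top view shows the dock at about (366,262) with its pin at about (342,253). The mallet head is at (458,254), with the handle running to (469,303). The beaker (185,268) and tip box (205,209) are far to the left. Next I'll zoom in to measure.

Run:
```python
from h import *
im=cv2.imread('pics/top0.png')
cv2.imwrite('pics/crop0.png',cv2.resize(im[225:315,320:480],None,fx=5,fy=5,interpolation=cv2.INTER_CUBIC))
c=cam('top')
hsv=cv2.cvtColor(im,cv2.COLOR_BGR2HSV)
def comp(m,box,name):
    M=np.zeros(m.shape,np.uint8); x0,y0,x1,y1=box; M[y0:y1,x0:x1]=m[y0:y1,x0:x1]
    n,l,s,ce=cv2.connectedComponentsWithStats(M.astype(np.uint8))
    for i in range(1,n):
        if s[i,4]>30:
            pts=np.argwhere(l==i)[:,::-1].astype(np.float32); print(name,s[i],ce[i],cv2.minAreaRect(pts))
comp((hsv[...,1]>80)&(hsv[...,2]>90),(440,240,485,312),'handle')
comp(hsv[...,2]<22,(440,235,480,270),'head')
comp(hsv[...,2]>110,(320,228,415,298),'dock')
```

```text
handle [457 260  15  45 275] [464.13454545 282.29090909] ((464.1195373535156, 282.3313293457031), (45.35214614868164, 6.067697048187256), 76.50426483154297)
dock [ 327  233   78   57 2881] [365.6938563  260.46372787] ((366.1153869628906, 260.923095703125), (72.75908660888672, 43.7338981628418), 11.309932708740234)
```

View pics/crop0.png

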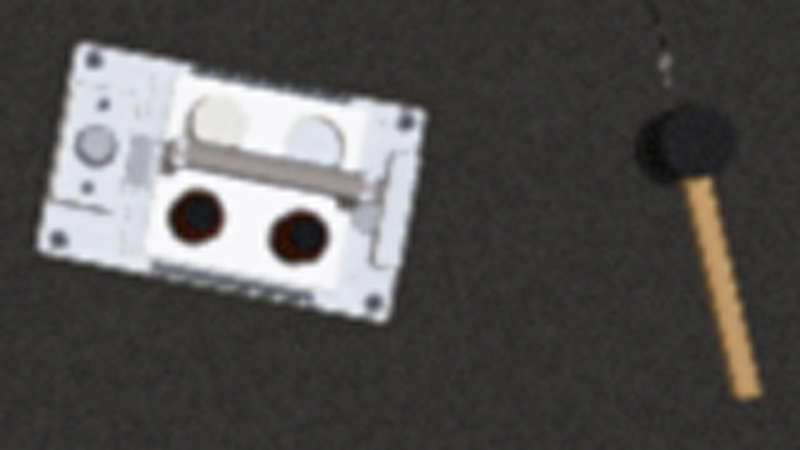

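The crop shows the pin top at (97,145), the plate corners at (80,43), (427,108), (388,322) and (38,253), the bar from (185,155) to (365,185), and the mallet head top at (697,140).

Run:
```python
from h import *
c=cam('top')
f=lambda u,v,z: ray(c,320+(u-2)/5,225+(v-2)/5,z)
pin=f(97,145,.084); print('pin',pin)
C=np.array([f(*p,.01) for p in((80,43),(427,108),(388,322),(38,253))]);print('corners',C.round(4)[:,:2].tolist(), [np.linalg.norm(C[i]-C[i-1]).round(4) for i in range(4)])
ydir=((C[0]+C[3])-(C[1]+C[2]))[:2]; ydir/=np.linalg.norm(ydir); print('dock yaw',np.degrees(np.arctan2(-ydir[0],ydir[1])))
org=C.mean(0)[:2]-.012*ydir; print('org',org,'pin from org',pin[:2]-org, 'exp pin(y.098)',org+.098*ydir)
a,b=f(185,155,.14),f(365,185,.14); print('bar',a,b,(a+b)/2,'exp',org)
hd=f(697,140,.064); e=f(748,398,.043)
h0=f(697,180,.043)
print('head',hd,'end',e,np.linalg.norm((hd-e)[:2]),'yaw',np.degrees(np.arctan2(*(hd-e)[[1,0]])), 'yaw2',np.degrees(np.arctan2(*(h0-e)[[1,0]])))
# handle mask
m=ray(c,464.12,282.33,.043); print('handle mid',m)
s=st(); print(R.from_quat(s['tcp_rot']).as_matrix().round(3))
```

```text
pin [ 0.5450901  -0.08200989  0.084     ]
corners [[0.6138, -0.0748], [0.5736, -0.2862], [0.4437, -0.2602], [0.4853, -0.0487]] [np.float64(0.1311), np.float64(0.2152), np.float64(0.1325), np.float64(0.2155)]
dock yaw -10.934459430401208
org [ 0.52680984 -0.17925529] pin from org [0.01828027 0.0972454 ] exp pin(y.098) [ 0.54539906 -0.0830345 ]
bar [ 0.53497712 -0.12881681  0.14      ] [ 0.51823911 -0.22861679  0.14      ] [ 0.52660812 -0.1787168   0.14      ] exp [ 0.52680984 -0.17925529]
head [ 0.54954328 -0.43459138  0.064     ] end [ 0.39901612 -0.46564864  0.043     ] 0.15369768348380536 yaw 11.657869012597224 yaw2 11.402395648999516
handle mid [ 0.46312031 -0.4528273   0.043     ]
{'time': 0.2, 'qpos': [-1.448, 0.2869, 1.5776, -0.0, 1.2786, -0.15], 'eef_pos': [0.1818, -0.6496, 0.2304], 'tcp_rot': [0.9907, 0.136, 0.0, -0.0008], 'contact_force': [-0.5619, -0.282, -0.293], 'opening': 1.0, 'finger_force': 0.0}
[[ 0.963  0.269 -0.   ]
 [ 0.269 -0.963  0.002]
 [ 0.    -0.002 -1.   ]]
```

The rows are not in the units I measure in: shifts go in shares of 0.6 m and turns go in shares of 90 degrees. I convert before sending: 0.367 m / 0.6 = 0.6117, 0.34 m / 0.6 = 0.5667, 0.072 rad / 1.5708 = 0.0458.

creep_tool([
  [[0.0833, -0.025, 0, 0, 0, 0.0127, 0.6], [0.1667, -0.05, 0, 0, 0, 0.0255, 0.5], [0.25, -0.075, 0.0167, 0, 0, 0.0382, 0.5], [0.3333, -0.1, 0.05, 0, 0, 0.0446, 0.5], [0.4167, -0.125, 0.0833, 0, 0, 0.0458, 0.5], [0.5, -0.15, 0.1167, 0, 0, 0.0458, 0.5], [0.5667, -0.1717, 0.15, 0, 0, 0.0458, 0.5], [0.6117, -0.1855, 0.1833, 0, 0, 0.0458, 0.5], [0.6117, -0.1855, 0.1833, 0, 0, 0.0458, 0.5], [0.6117, -0.1855, 0.1833, 0, 0, 0.0458, 0.5]],
], grip_force=120)

```text
time: 1.45
eef_pos: [0.5051, -0.4445, 0.1217]
tcp_rot: [0.995, 0.1, -0.0, 0.0]
contact_force: [-0.7, 0.2, 0.3]
opening: 0.5
finger_force: 0.0
```

Run:
```python
from h import *
s=st();M=R.from_quat(s['tcp_rot']).as_matrix();print(M.round(4))
print('rel grip',M.T@(np.array([.5054,-.4436,.013])-s['eef_pos']))
c=cam('wrist','w1.png')
im=cv2.imread('pics/w1.png')
# draw expected mallet axis points
for P in([.5496,-.4346,.064],[.5054,-.4436,.043],[.3995,-.4655,.043]):
    print(proj(c,P)); cv2.drawMarker(im,tuple(int(x) for x in proj(c,P)),(0,0,255),0,20,2)
cv2.imwrite('pics/w1m.png',im)
```

```text
{'time': 1.45, 'qpos': [-0.8721, 0.3828, 1.6632, -0.0005, 1.0952, 0.4982], 'eef_pos': [0.5051, -0.4445, 0.1217], 'tcp_rot': [0.995, 0.1002, -0.0001, 0.0003], 'contact_force': [-0.7426, 0.1936, 0.3243], 'opening': 0.4996, 'finger_force': 0.0}
[[ 9.799e-01  1.994e-01 -0.000e+00]
 [ 1.994e-01 -9.799e-01 -6.000e-04]
 [-2.000e-04  6.000e-04 -1.000e+00]]
rel grip [ 0.0005126  -0.00086072  0.10869575]
[323.70174995 189.89494438]
[323.61586009 253.43787694]
[324.01495213 391.00153221]
```

View pics/w1m.png

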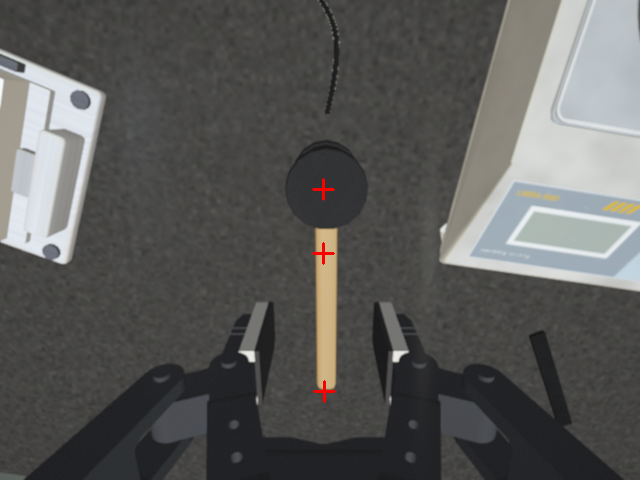

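The wrist view shows the head at (326,188) and the handle at column 326, both within 2 mm of my estimate. I'm descending to grip.

Scaled: 0.109 m / 0.6 = 0.1817, 0.08 m / 0.6 = 0.1333.

creep_tool([
  [[0.0008, 0, 0.0667, 0, 0, 0, 0.5], [0.0008, 0, 0.1333, 0, 0, 0, 0.5], [0.0008, 0, 0.1667, 0, 0, 0, 0.5], [0.0008, 0, 0.1817, 0, 0, 0, 0.5], [0.0008, 0, 0.1817, 0, 0, 0, 0.5], [0.0008, 0, 0.1817, 0, 0, 0, 0], [0.0008, 0, 0.1817, 0, 0, 0, 0], [0.0008, 0, 0.1817, 0, 0, 0, 0], [0.0008, 0, 0.1817, 0, 0, 0, 0], [0.0008, 0, 0.1817, 0, 0, 0, 0]],
], grip_force=120)

```text
time: 2.75
eef_pos: [0.5067, -0.445, 0.0143]
tcp_rot: [0.995, 0.1, 0.001, 0.001]
contact_force: [-1.1, -0.1, 6.6]
opening: 0.136
finger_force: 117.3
```

creep_tool([
  [[0, 0, 0, 0, 0, 0, 0], [0, 0, -0.0333, 0, 0, 0, 0], [0, 0, -0.1, 0, 0, 0, 0], [0, 0, -0.1667, 0, 0, 0, 0], [0, 0, -0.2333, 0, 0, 0, 0], [0, 0, -0.2833, 0, 0, 0, 0], [0, 0, -0.2833, 0, 0, 0, 0], [0, 0, -0.2833, 0, 0, 0, 0]],
], grip_force=120)

```text
time: 3.75
eef_pos: [0.505, -0.4429, 0.1805]
tcp_rot: [0.995, 0.1, -0.001, -0.001]
contact_force: [0.4, 0.5, -2.0]
opening: 0.139
finger_force: 117.3
```

Run:
```python
from h import *
s=st();M=R.from_quat(s['tcp_rot']).as_matrix()
g=np.array([.5452-.045*.982,-.0825+.045*.19,.172]); print(g,'rel',M.T@(g-s['eef_pos']))
```

```text
{'time': 3.75, 'qpos': [-0.8707, 0.3228, 1.6265, -0.0001, 1.1955, 0.4992], 'eef_pos': [0.505, -0.4429, 0.1805], 'tcp_rot': [0.995, 0.1003, -0.0009, -0.0013], 'contact_force': [0.4445, 0.5234, -1.984], 'opening': 0.1391, 'finger_force': 117.2763}
[ 0.50101 -0.07395  0.172  ] rel [ 0.06970146 -0.36231133  0.00935272]
```

Scaled: -0.3623 m / 0.6 = -0.6038, -0.03 m / 0.6 = -0.05, 0.392 rad / 1.5708 = 0.2496.

creep_tool([
  [[0.0133, -0.0667, -0.0333, 0, 0, 0.0255, 0], [0.0267, -0.1333, -0.05, 0, 0, 0.0509, 0], [0.04, -0.2, -0.05, 0, 0, 0.0764, 0], [0.0533, -0.2667, -0.05, 0, 0, 0.1019, 0], [0.0667, -0.3333, -0.05, 0, 0, 0.1273, 0], [0.08, -0.4, -0.05, 0, 0, 0.1655, 0], [0.0933, -0.4667, -0.05, 0, 0, 0.2037, 0], [0.1067, -0.5333, -0.0333, 0, 0, 0.2419, 0], [0.1162, -0.5833, 0, 0, 0, 0.2496, 0], [0.1162, -0.6038, 0.015, 0, 0, 0.2496, 0]],
])

```text
time: 5.0
eef_pos: [0.4996, -0.0728, 0.1697]
tcp_rot: [0.996, -0.094, -0.003, -0.001]
contact_force: [0.2, -0.4, -2.3]
opening: 0.143
finger_force: 117.5
```

creep_tool([
  [[0, 0, 0, 0, 0, 0, 0], [0, 0, 0, 0, 0, 0, 0], [0, 0, 0, 0, 0, 0, 0]],
])

```text
time: 5.38
eef_pos: [0.5025, -0.0761, 0.1742]
tcp_rot: [0.995, -0.096, 0.001, 0.0]
contact_force: [0.4, -0.7, -1.5]
opening: 0.142
finger_force: 117.5
```

Run:
```python
from h import *
s=st()
c=cam('scene','s2.png');c=cam('top','t2.png'); im=cv2.imread('pics/s2.png'); a=im[200:320,300:460]; b=cv2.imread('pics/t2.png')[220:340,290:450]
cv2.imwrite('pics/c2.png',np.hstack([cv2.resize(x,(400,300),interpolation=2) for x in(a,b)]))
```

```text
{'time': 5.375, 'qpos': [-0.3501, -0.0293, 2.0345, -0.0002, 1.1348, 1.4133], 'eef_pos': [0.5025, -0.0761, 0.1742], 'tcp_rot': [0.9954, -0.0961, 0.0008, 0.0003], 'contact_force': [0.3716, -0.7197, -1.4702], 'opening': 0.1415, 'finger_force': 117.5187}
```

View pics/c2.png

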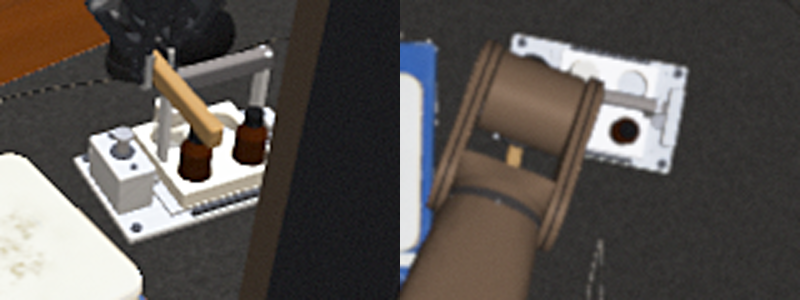

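Scaled: 0.07 m / 0.6 = 0.1167, 0.055 m / 0.6 = 0.0917.

creep_tool([
  [[-0.0017, -0.0017, 0.05, 0, 0, 0, 0], [-0.0017, -0.0017, 0.0917, 0, 0, 0, 0], [-0.0017, -0.0017, 0.1167, 0, 0, 0, 0], [-0.0017, -0.0017, 0.1167, 0, 0, 0, 0]],
], grip_force=120)

```text
time: 5.98
eef_pos: [0.5004, -0.0738, 0.1024]
tcp_rot: [0.995, -0.096, -0.001, -0.0]
contact_force: [0.2, -0.3, -1.6]
opening: 0.143
finger_force: 117.5
```

creep_tool([
  [[0, 0, 0.0167, 0, 0, 0, 0], [0, 0, 0.0267, 0, 0, 0, 0], [0, 0, 0.0367, 0, 0, 0, 0], [0, 0, 0.0367, 0, 0, 0, 0], [0, 0, 0.0367, 0, 0, 0, 0]],
])

```text
time: 6.6
eef_pos: [0.5028, -0.0745, 0.084]
tcp_rot: [0.995, -0.095, 0.002, 0.001]
contact_force: [-4.3, 0.6, 6.7]
opening: 0.138
finger_force: 119.1
```

Run:
```python
from h import *
s=st()
c=cam('wrist','w3.png')
```

```text
{'time': 6.6, 'qpos': [-0.3467, 0.0952, 2.0924, -0.0004, 0.9501, 1.4153], 'eef_pos': [0.5028, -0.0745, 0.084], 'tcp_rot': [0.9954, -0.0953, 0.0018, 0.0007], 'contact_force': [-4.298, 0.6117, 6.7285], 'opening': 0.1375, 'finger_force': 119.119}
```

View pics/w3.png

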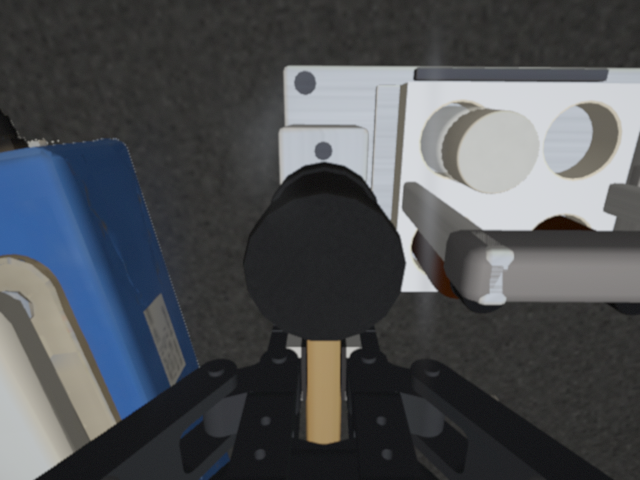

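The mallet head at (325,255) is centred over the pin block and pressing. I'll drive it further.

Scaled: 0.008 m / 0.6 = 0.0133, 0.004 m / 0.6 = 0.0067.

creep_tool([
  [[0, 0, 0.0067, 0, 0, 0, 0], [0, 0, 0.0133, 0, 0, 0, 0], [0, 0, 0.0133, 0, 0, 0, 0]],
])

```text
time: 7.02
eef_pos: [0.5026, -0.0745, 0.0829]
tcp_rot: [0.996, -0.095, -0.001, 0.001]
contact_force: [-27.2, 6.4, 47.5]
opening: 0.139
finger_force: 125.4
```

It bottomed out at TCP z 0.083, which is the expected home height. I'm lifting and returning the mallet to its original spot.

Scaled: -0.13 m / 0.6 = -0.2167, -0.1 m / 0.6 = -0.1667.

creep_tool([
  [[0, 0, -0.0333, 0, 0, 0, 0], [0, 0, -0.1, 0, 0, 0, 0], [0, 0, -0.1667, 0, 0, 0, 0], [0, 0, -0.2167, 0, 0, 0, 0], [0, 0, -0.2167, 0, 0, 0, 0]],
])

```text
time: 7.65
eef_pos: [0.5033, -0.0745, 0.207]
tcp_rot: [0.995, -0.095, 0.004, 0.001]
contact_force: [1.0, 0.9, -2.1]
opening: 0.14
finger_force: 117.6
```

Run:
```python
from h import *
s=st();M=R.from_quat(s['tcp_rot']).as_matrix()
g=np.array([.5054,-.4436,.1]); print('rel',M.T@(g-s['eef_pos']))
c=cam('scene','s4.png'); im=cv2.imread('pics/s4.png'); a=im[180:330,300:500]
c=cam('wrist','w4.png');b=cv2.imread('pics/w4.png')
cv2.imwrite('pics/c4.png',np.hstack([cv2.resize(x,(400,300),interpolation=2) for x in(a,b)]))
```

```text
{'time': 7.65, 'qpos': [-0.3466, -0.0674, 2.0078, 0.0001, 1.1928, 1.4152], 'eef_pos': [0.5033, -0.0745, 0.207], 'tcp_rot': [0.9954, -0.0954, 0.0041, 0.001], 'contact_force': [0.9545, 0.9476, -2.0891], 'opening': 0.1402, 'finger_force': 117.6425}
rel [0.0712708  0.36184246 0.10803883]
```

View pics/c4.png

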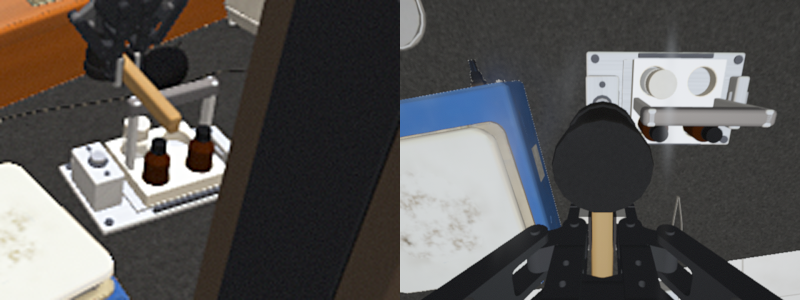

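The pin at (97,157) in the left panel now sits close to its collar, so it is driven in. The mallet is still straight in the grip.

Scaled: 0.3618 m / 0.6 = 0.603, 0.0713 m / 0.6 = 0.1188, -0.386 rad / 1.5708 = -0.2457.

creep_tool([
  [[0.0117, 0.0583, 0, 0, 0, -0.0255, 0], [0.0233, 0.125, 0, 0, 0, -0.0509, 0], [0.035, 0.1917, 0, 0, 0, -0.0764, 0], [0.0467, 0.2583, 0, 0, 0, -0.1019, 0], [0.06, 0.3333, 0, 0, 0, -0.1273, 0], [0.0733, 0.4, 0, 0, 0, -0.1655, 0], [0.0867, 0.4667, 0, 0, 0, -0.2037, 0], [0.1, 0.5333, 0.05, 0, 0, -0.2419, 0], [0.1188, 0.5833, 0.1167, 0, 0, -0.2457, 0], [0.1188, 0.603, 0.1667, 0, 0, -0.2457, 0]],
])

```text
time: 9.0
eef_pos: [0.5006, -0.4428, 0.098]
tcp_rot: [0.995, 0.097, -0.002, -0.002]
contact_force: [0.1, 0.1, -2.3]
opening: 0.145
finger_force: 117.6
```

creep_tool([
  [[0, 0, 0.0667, 0, 0, 0, 0], [0, 0, 0.1167, 0, 0, 0, 0], [0, 0, 0.1333, 0, 0, 0, 0], [0, 0, 0.1333, 0, 0, 0, 0], [0, 0, 0.1333, 0, 0, 0, 0]],
])

```text
time: 9.62
eef_pos: [0.5031, -0.4434, 0.0248]
tcp_rot: [0.995, 0.097, 0.001, 0.001]
contact_force: [-0.4, -0.3, -2.0]
opening: 0.14
finger_force: 117.6
```

Scaled: 0.011 m / 0.6 = 0.0183, 0.009 m / 0.6 = 0.015.

creep_tool([
  [[0, 0, 0.0083, 0, 0, 0, 0], [0, 0, 0.015, 0, 0, 0, 0], [0, 0, 0.0183, 0, 0, 0, 0], [0, 0, 0.0183, 0, 0, 0, 0]],
])

```text
time: 10.12
eef_pos: [0.5025, -0.4429, 0.0144]
tcp_rot: [0.995, 0.097, -0.0, 0.0]
contact_force: [-3.9, 3.3, 7.5]
opening: 0.142
finger_force: 119.0
```

Contact with the worktop. I'm releasing at 0.5 opening and rising.

Scaled: -0.2 m / 0.6 = -0.3333, -0.16 m / 0.6 = -0.2667.

creep_tool([
  [[0, 0, 0, 0, 0, 0, 0.3], [0, 0, 0, 0, 0, 0, 0.5], [0, 0, 0, 0, 0, 0, 0.5], [0, 0, 0, 0, 0, 0, 0.5], [0, 0, -0.0333, 0, 0, 0, 0.5], [0, 0, -0.1, 0, 0, 0, 0.5], [0, 0, -0.1833, 0, 0, 0, 0.5], [0, 0, -0.2667, 0, 0, 0, 0.5], [0, 0, -0.3333, 0, 0, 0, 0.5], [0, 0, -0.3333, 0, 0, 0, 0.5]],
], grip_force=30)

```text
time: 11.38
eef_pos: [0.5042, -0.4446, 0.2198]
tcp_rot: [0.995, 0.097, 0.003, 0.005]
contact_force: [-0.1, -0.1, 0.1]
opening: 0.498
finger_force: 0.0
```

Run:
```python
from h import *
s=st();M=R.from_quat(s['tcp_rot']).as_matrix()
c=cam('wrist','w5.png');b=cv2.imread('pics/w5.png')
cv2.imwrite('pics/c5.png',cv2.resize(b,(400,300),interpolation=2))
for z in(.22,): print('rel to bar',M.T@(np.array([.5267,-.179,z])-s['eef_pos']))
```

```text
{'time': 11.375, 'qpos': [-0.8733, 0.2827, 1.6025, 0.0, 1.2445, 0.5025], 'eef_pos': [0.5042, -0.4446, 0.2198], 'tcp_rot': [0.9952, 0.0973, 0.0034, 0.0049], 'contact_force': [-0.0992, -0.1227, 0.1231], 'opening': 0.4976, 'finger_force': 0.0}
rel to bar [ 0.07353294 -0.25619119 -0.00244868]
```

View pics/c5.png

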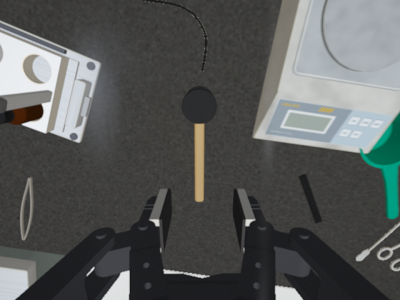

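The mallet stands on the worktop: head at (199,105), handle straight down to (199,200), well clear of the dock. Next I'm moving over the bar with the tool turned.

Scaled: -0.256 m / 0.6 = -0.4267, -0.14 m / 0.6 = -0.2333, -1.19 rad / 1.5708 = -0.7576.

creep_tool([
  [[0.0083, -0.0333, 0, 0, 0, -0.0637, 0.5], [0.0217, -0.0833, 0, 0, 0, -0.1401, 0.5], [0.035, -0.1333, 0, 0, 0, -0.2165, 0.5], [0.0483, -0.1833, 0, 0, 0, -0.2928, 0.5], [0.0617, -0.2333, 0, 0, 0, -0.3692, 0.5], [0.0767, -0.2833, 0, 0, 0, -0.4456, 0.5], [0.0933, -0.3333, 0, 0, 0, -0.5348, 0.5], [0.11, -0.3833, 0, 0, 0, -0.6239, 0.5], [0.1225, -0.4167, 0, 0, 0, -0.7003, 0.5], [0.1225, -0.4267, 0, 0, 0, -0.7576, 0.5]],
])

```text
time: 12.68
eef_pos: [0.524, -0.1752, 0.2104]
tcp_rot: [0.768, 0.64, -0.001, -0.002]
contact_force: [1.0, -0.4, -0.4]
opening: 0.502
finger_force: 0.0
```

creep_tool([
  [[0, 0, 0, 0, 0, 0, 0.5], [0, 0, 0, 0, 0, 0, 0.5], [0, 0, 0, 0, 0, 0, 0.5]],
])

```text
time: 13.05
eef_pos: [0.5247, -0.1775, 0.212]
tcp_rot: [0.77, 0.638, -0.0, -0.0]
contact_force: [-1.7, 1.1, -0.0]
opening: 0.498
finger_force: 0.0
```

Run:
```python
from h import *
s=st();M=R.from_quat(s['tcp_rot']).as_matrix(); print('psi',np.degrees(np.arctan2(M[1,0],M[0,0])))
print('rel to bar',M.T@(np.array([.5267,-.179,.11])-s['eef_pos']))
c=cam('wrist','w6.png');im=cv2.imread('pics/w6.png')
d=np.array([.19,.982,0])
for k in(-.049,0,.049):
    p=proj(c,np.array([.5267,-.179,.14])+k*d);print(p); cv2.drawMarker(im,tuple(int(x) for x in p),(0,0,255),0,20,2)
cv2.imwrite('pics/w6m.png',im)
```

```text
{'time': 13.05, 'qpos': [-0.5094, 0.0374, 1.8949, -0.0, 1.21, -0.322], 'eef_pos': [0.5247, -0.1775, 0.212], 'tcp_rot': [0.7701, 0.6379, -0.0001, -0.0003], 'contact_force': [-1.6598, 1.0979, -0.0375], 'opening': 0.4978, 'finger_force': 0.0}
psi 79.26535713042101
rel to bar [-0.00111433  0.00232416  0.1019521 ]
[326.6657777  329.20664508]
[327.20674885 260.99470622]
[327.82891438 182.54483359]
```

View pics/w6m.png

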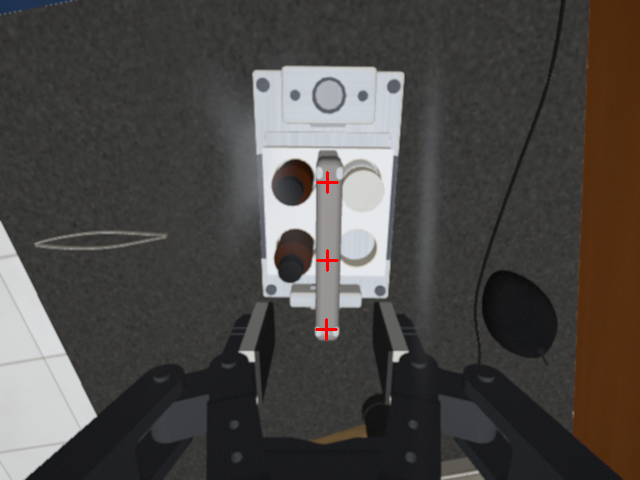

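The bar (row 165 to 335, column 328) is on the predicted points and aligned with the fingers. I'm descending to grip it.

Scaled: 0.102 m / 0.6 = 0.17, 0.095 m / 0.6 = 0.1583.

creep_tool([
  [[-0.0017, 0.0033, 0.0667, 0, 0, 0, 0.5], [-0.0017, 0.0033, 0.125, 0, 0, 0, 0.5], [-0.0017, 0.0033, 0.1583, 0, 0, 0, 0.5], [-0.0017, 0.0033, 0.17, 0, 0, 0, 0.5], [-0.0017, 0.0033, 0.17, 0, 0, 0, 0.5], [-0.0017, 0.0033, 0.17, 0, 0, 0, 0], [-0.0017, 0.0033, 0.17, 0, 0, 0, 0], [-0.0017, 0.0033, 0.17, 0, 0, 0, 0], [-0.0017, 0.0033, 0.17, 0, 0, 0, 0], [-0.0017, 0.0033, 0.17, 0, 0, 0, 0]],
], grip_force=110)

```text
time: 14.35
eef_pos: [0.5274, -0.179, 0.112]
tcp_rot: [0.77, 0.638, 0.0, 0.001]
contact_force: [-1.3, -0.8, 5.7]
opening: 0.167
finger_force: 107.8
```

creep_tool([
  [[0, 0, 0, 0, 0, 0, 0], [0, 0, -0.0083, 0, 0, 0, 0], [0, 0, -0.02, 0, 0, 0, 0], [0, 0, -0.0333, 0, 0, 0, 0], [0, 0, -0.0333, 0, 0, 0, 0]],
])

```text
time: 14.98
eef_pos: [0.527, -0.1787, 0.131]
tcp_rot: [0.77, 0.638, 0.0, 0.001]
contact_force: [-1.0, 0.8, -5.7]
opening: 0.168
finger_force: 107.5
```

It carries about 0.6 kg, so the bolts are free. I'm lifting smoothly.

Scaled: -0.13 m / 0.6 = -0.2167, -0.112 m / 0.6 = -0.1867.

creep_tool([
  [[0, 0, -0.0133, 0, 0, 0, 0], [0, 0, -0.04, 0, 0, 0, 0], [0, 0, -0.07, 0, 0, 0, 0], [0, 0, -0.1, 0, 0, 0, 0], [0, 0, -0.13, 0, 0, 0, 0], [0, 0, -0.16, 0, 0, 0, 0], [0, 0, -0.1867, 0, 0, 0, 0], [0, 0, -0.2067, 0, 0, 0, 0], [0, 0, -0.2167, 0, 0, 0, 0], [0, 0, -0.2167, 0, 0, 0, 0]],
])

```text
time: 16.23
eef_pos: [0.5267, -0.1785, 0.2605]
tcp_rot: [0.77, 0.638, 0.0, 0.0]
contact_force: [-0.3, -0.6, -5.2]
opening: 0.166
finger_force: 107.6
```

creep_tool([
  [[0, 0, 0, 0, 0, 0, 0], [0, 0, 0, 0, 0, 0, 0], [0, 0, 0, 0, 0, 0, 0], [0, 0, 0, 0, 0, 0, 0], [0, 0, 0, 0, 0, 0, 0], [0, 0, 0, 0, 0, 0, 0], [0, 0, 0, 0, 0, 0, 0], [0, 0, 0, 0, 0, 0, 0]],
])

```text
time: 17.23
eef_pos: [0.5267, -0.1785, 0.2604]
tcp_rot: [0.77, 0.638, 0.0, 0.0]
contact_force: [-0.1, 0.6, -5.0]
opening: 0.168
finger_force: 107.6
```

Run:
```python
from h import *
c=cam('scene','s7.png');b=cam('wrist','w7.png');a=cv2.imread('pics/s7.png')[100:325,280:580]
cv2.imwrite('pics/c7.png',np.hstack([cv2.resize(x,(400,300),interpolation=2) for x in(a,cv2.imread('pics/w7.png'))]))
```

```text
(no output)
```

View pics/c7.png

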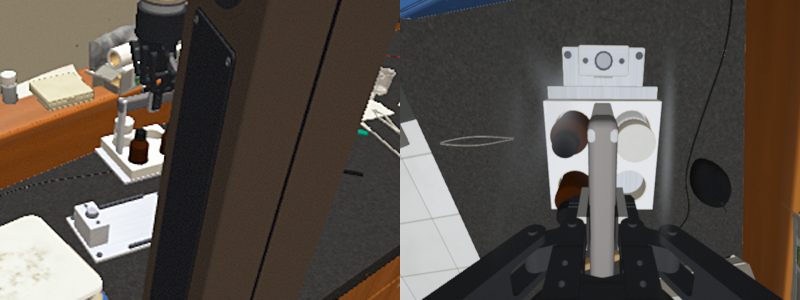

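The carrier hangs level and clear of the dock. The bottles are in their wells at (570,140), (575,190) and (635,140), and the pin is still down at (92,212).

```bash
python3 -c "
from plant import ctrl, eyes
print(ctrl.sign_off())"
```

```text
the job is handed in; nothing more can be done
None
```

I handed the job in at about 17 s of the 72 s allowed: the pin was driven home with the mallet, the mallet was set back on the worktop clear of the dock, and the carrier is held level and still about 16 cm above the worktop, bottles in their wells (the hand-in returned no verdict).

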